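# Close the dictionary into the ratcheted book rack

### The job

Put the pocket dictionary, now standing in the wooden cradle, into the ratcheted book rack. The rack's gap is too narrow: throw the weighted pawl lever off, turn the knob back to open the gap, drop the pawl into its teeth again and stand the book upright and square in line with the row, between the row and the sprung plate; then turn the knob on, click by click, until the sprung plate holds the book against the row with its springs about half pressed in, not slack and not fully squeezed. Move the bookend only with its knob, do not push it by hand, and leave the other things on the desk where they are.

Things in the scene. Friction and masses are not known exactly. Their poses are not given: they have to be found in the camera images.
- rack: Ratcheted book rack, fixed. Origin: underside of its wooden base (12 mm thick, 100 mm wide along x, y -168 to +144 mm). Along y, from +y: end board, three fixed books (64 mm wide, up to 130 mm above the desk) whose last cover is at y = +30 mm, the gap, sprung plate, bookend, grey gear head (top 46 mm above the desk) with knob at y = -115 mm. Pawl lever at its +x side.
- slot (a point): Where the dictionary's underside centre belongs when it stands against the row: on top of the rack's base (12 mm above the desk), rack x = 0, y = +11 mm, covers facing along the rack's y. Axes as the rack's.
- knob_grip (a point): Grip point of the black bar knob: bar 60 mm long, 14 mm thick, 70 to 110 mm above the desk; the point is on the vertical turning axis, 96 mm above the desk. The point's x axis runs along the bar. Under the knob lies the toothed steel wheel, tooth tops 58 mm above the desk.
- knob (a joint): Knob angle, rad, 0 to 2.9, grows clockwise seen from above; the bar stands at minus this angle from the rack's x. Gap from row to relaxed plate = 64 mm - 14 mm per rad (38 mm at 1.86). Start 1.9 to 2.5. Pawl in: turns on clockwise in clicks of 0.349 (4.9 mm); cannot turn back; let go under the springs it falls back to the last click. Pawl off: both ways. Clicks rest near 1.93, 2.28, 2.63.
- pawl_ball (a point): Centre of the steel ball, 24 mm across, about 111 mm above the desk, on the pawl lever's handle: an 8 mm rod, 52 mm from the pivot (64 mm above the desk, rack x = 91, y = -84 mm) to the ball. It swings in the rack's y-z plane.
- pawl (a joint): Pawl lever angle, rad. 0: in the teeth, handle leaning 0.45 rad towards the rack's -y; lifts to about 0.2 riding over a tooth. Grows as the handle swings towards the rack's +y (the books); past upright (0.45) it falls over by its weight and rests off the teeth at 0.95. It stays on the side it is pushed to; about 1 N on the ball moves it.
- plate (a joint): How far the sprung plate is pressed back into the bookend, m: 0 relaxed, 0.012 fully squeezed; spring 1 N per mm.
- plate_face (a point): Middle of the sprung plate's face (plate 62 mm wide, 86 mm high, 14 to 100 mm above the desk) that will press on the book's cover; the point moves with the plate.
- bookend: Steel bookend (60 x 10 x 86 mm) carrying the sprung plate; it slides along the rack's y when the knob turns. Its origin coincides with the rack's when the knob is at 0, and moves 14 mm per rad along +y.
- dictionary: Pocket hardback dictionary, 60 mm wide (its x, spine at -x), 38 mm thick (its y), 100 mm tall (its z), about 0.22 kg; origin at the centre of its underside. It starts standing in the cradle. Either of its covers may face the row.
- cradle: Wooden cradle, fixed, left or right of the rack. Floor 6 mm thick, 82 mm along x, 70 along y; two end walls, 106 mm above the desk, stand 3 mm from the book's spine and fore-edge (x ends), so in it the book can be taken only across its covers (y sides, open). Origin: centre of its underside.
- cactus: Bystander: cactus in a round pot, 76 mm across, 130 mm tall, on the other side of the rack from the cradle. The grey desk pad in front of the rack is clear but for the stapler in its middle: the book may be put down there.
- stapler: Bystander: stapler 130 x 34 x 37 mm, long along its x, in front of the rack. Leave it.
- mug: Bystander: white mug, 80 mm across, 90 mm tall, on the left. Leave it.
- mouse: Bystander: round white mouse, 60 mm across, 33 mm tall, on the right. Leave it.
- water: Bystander: green bottle, 66 mm across, 200 mm tall, beyond the rack on the left. Leave it.
- calculator: Bystander: calculator 150 x 85 x 16 mm, beyond the rack. Leave it.
- marker: Bystander: black marker pen, 130 mm long, 16 mm thick, beyond on the right. Leave it.
Things that resemble listed ones, but are neither listed nor needed, are in the scene too. Of the things that look like the dictionary, the largest one is meant.

How it is judged:
On the way, in this order (a step that is already met when the one before it is completed fails the run):
1. with the pawl off the teeth, the knob is turned back until the gap is wider than the book (value of joint pawl above 0.5 rad and value of joint knob below 1.8 rad), for 0.1 s.
2. the book stands on the rack's base in the gap, and the pawl is back in the teeth, before the plate is pressed against it (value of joint pawl below 0.3 rad and value of joint knob below 2 rad and z of dictionary in the frame of rack below 0.018 m and x of dictionary in the frame of rack between -0.025 and 0.025 m and y of dictionary in the frame of rack between -0.02 and 0.016 m), for 0.1 s.
At the end, for the whole second after the job is handed in: Dictionary at rest on the rack's base, upright (0.08 rad, bottom within 4 mm), square (0.1 rad), in line with the row (15 mm across), touching the row (within about 5 mm); pawl in the teeth (below 0.3 rad); sprung plate pressed in 2.5 to 9.5 mm (value of joint pawl below 0.3 rad and value of joint plate between 0.0025 and 0.0095 m and x of dictionary in the frame of rack between -0.015 and 0.015 m and y of dictionary in the frame of rack between 0.005 and 0.015 m and z of dictionary in the frame of rack between 0.008 and 0.016 m and angle between dictionary's own z axis and vertical below 0.08 rad and angle between the y axis of dictionary and the y axis of rack, either way round below 0.1 rad and linear speed of dictionary below 0.02 m/s).
It fails at once if the bookend or its plate is pushed by hand (more than 8 N from the robot) (contact force between bookend and the fingers above 8 N or contact force between bookend and the arm above 8 N).
It fails at once if a bystander is moved by more than 50 mm (distance of any of cactus, stapler, mug, mouse, water, calculator, marker from where it was at the start of the episode above 0.05 m).
It also fails if it takes over 72 s, if anything falls off the work surface, if the arm or the gripper's body presses on something with over 40 N, if the wrist force passes 120 N, or if a joint passes its speed limit or range.

### The arm

A 6-joint arm with a two-finger parallel gripper is mounted at the origin on the work surface. World frame = base frame: x ahead of the robot, y to its left, z up, the work surface at z = 0. Lengths are in m, angles in rad, forces in N, time in s.
With the tool pointing down it reaches from about 0.35 to 0.775 m from the base axis. Payload 5.5 kg.
Tool frame: the origin (TCP) lies at the very end of the fingers, on their centre line; the grasp point (between the pads) lies 19 mm behind it; z points along the fingers, y is the line along which they close (so a half turn about z gives the same grasp; the last joint's range is limited). The gripper opens to 85 mm and grips with 20 to 120 N. Pads are 22 mm wide; open, the fingers measure 114 mm over their backs; the gripper's body (76 mm by 85 mm) begins 54 mm behind the grasp point. The pads swing forward as they close: fully open they stand 13 mm farther back than shut.
Start: joints at [1.11, 0.313, 0.046, 1.304, 0, 1.431], TCP at [0.181, 0.546, 0.21] pointing down, gripper open.
Joint ranges: [-2.76, 2.76], [-0.86, 1.69], [-1.03, 1.26], [-2.2, 2.34], [-1.47, 1.5], [-3.14, 3.14]. Speed limits (rad/s): [2.57, 2.57, 3.14, 3.14, 3.14, 3.14].

### API

Orientations are given as a unit quaternion [w, x, y, z].
In Python, from workcell import env, imaging, ticket gives the robot as it stands. The module is installed in compiled form; this text tells all that it offers.
- The arm moves only by the tool apply_moves, never from a script. Its argument "rows" is a list of rows, each an object with "xyz": the shift along the tool's x, y, z in mm, a list of three; "turn": the turn, a rotation vector about the tool's x, y, z in rad, a list of three; "grip": the opening, from 0 (shut) to 1 (fully open). A call has 1 to 12 rows; each row is the pose to reach, as a shift and turn from the pose commanded when the call began, along the tool's axes at that moment; what a row does not reach only later rows make up. A row lasts 1/12 s, in which the tool goes at most 41.7 mm and 7.16 degrees, less where a joint would pass 70% of its speed; a pose out of reach is approached as far as the arm can. A call with a gripper value outside its range is refused whole. The fingers move at their own pace and stop on an object; "force" is the grip in N (left out, the last holds). Time passes only in rows, so rows that repeat a pose let the fingers close. It gives the time, the measured TCP pose, the force, the opening and the grip force at its end, in the units of the state.
- env.get_state(): the state, without advancing time (a new reading comes with each control period).
- imaging.read_camera(name): name is "scene" or "top" or "wrist"; returns a dict with "color" (480x640x3 uint8, blue, green, red), "z_map" (480x640 float32, m along the optical axis (not along the pixel's ray), 0 where there is no reading), "camera_matrix" (3x3 intrinsics, pixels), "view" (4x4, takes a point from world to camera coordinates). Camera axes: x right, y down, z forward; pixel columns grow to the right and rows downward; lengths in m; the calibration is good to about 2 mm. A picture is of the moment at which its call begins.
- ticket.hand_in(): hands the job in; it is judged then, once.
The state is a dict: "clock": time; "joint_pos": joint angles; "qvel": joint speeds; "tau": joint torques, N m; "tcp_pos": TCP position; "orientation": TCP orientation; "wrist_force": force on the tool from outside, world axes, zero at the start; "ft_torque": the same for the moment, N m; "finger_gap": finger opening in m; "grip_force": force on a finger pad.
Only numpy, scipy, OpenCV 4.12 (cv2) and the standard library are available. Lean on these libraries where they do the work, as an engineer would, in place of code of your own. Each camera call takes 0.05 s, during which the arm holds its last target. There are 200 camera calls.

## Working session

There is one attempt and no reset: what is moved stays moved. The work goes in short steps, Python scripts to look and compute and a tool call to move; the robot and the scene stay as the last step left them, time stands still between calls to the robot, and variables do not carry over. Pictures are saved under pics/ and viewed, at most 10 in all, crops included, and the job is handed in when it is done.

Besides the shell and the picture viewer there is one more tool, called after "Call:" in YAML: its name, and indented under it one key for each argument. apply_moves: Moves the arm, as the interface text tells. Its arguments: {"type":"object","properties":{"rows":{"type":"array"},"force":{"type":"number"}},"required":["rows"]}

```bash
mkdir -p pics; cat > h.py <<'E'
import numpy as np, cv2
from workcell import env, imaging, ticket
from scipy.spatial.transform import Rotation as R
def pts(c):
    K=c["camera_matrix"];z=c["z_map"];v,u=np.mgrid[:480,:640]
    P=np.stack([(u-K[0,2])/K[0,0]*z,(v-K[1,2])/K[1,1]*z,z],-1)
    T=np.linalg.inv(c["view"]);return P@T[:3,:3].T+T[:3,3]
def rot(s): 
    q=s["orientation"];return R.from_quat([q[1],q[2],q[3],q[0]])
def totool(p,s=None):
    s=s or env.get_state();return rot(s).inv().apply((np.array(p)-s["tcp_pos"])*1000)
E
python3 - <<'E'
from h import *
for n in ["top","scene"]:
    c=imaging.read_camera(n);np.savez(n+"0.npz",**c);cv2.imwrite(f"pics/{n}0.png",c["color"])
s=env.get_state();print(s["tcp_pos"],s["clock"],rot(s).as_matrix().round(3))
E
```

```text
[0.18110489 0.54521056 0.20888377] 0.1 [[-0.949  0.315 -0.001]
 [ 0.315  0.949 -0.001]
 [ 0.    -0.002 -1.   ]]
```

View pics/top0.png

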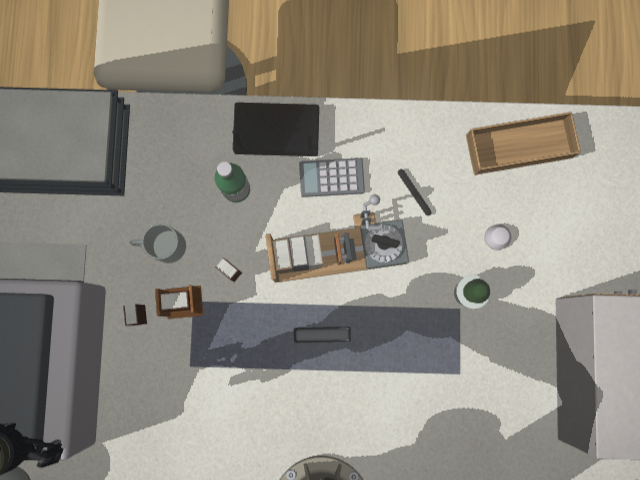

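View pics/scene0.png

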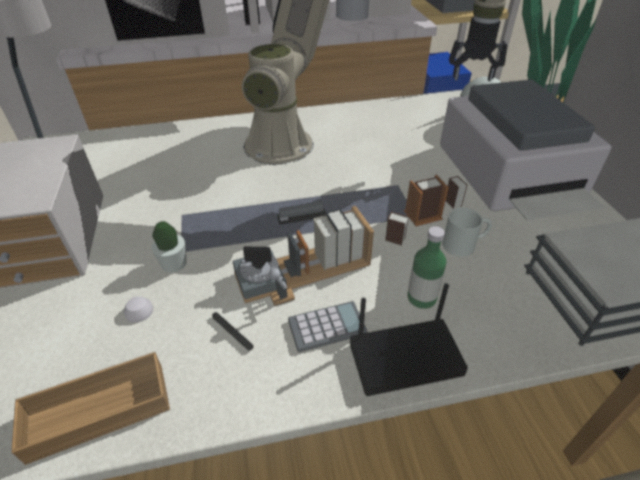

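The top view shows the rack from (270,257) to (405,245), with the wheel and knob at (385,242) and the pawl ball at (374,200). There are three dictionary lookalikes: one in the cradle at (178,301), a small one at (228,268) and a small one at (134,315). The one in the cradle fits because it is the largest and stands in the cradle. I'll confirm that in a crop and measure.

```bash
python3 - <<'E'
from h import *
c=dict(np.load("top0.npz"));P=pts(c)
a=cv2.resize(c["color"][180:340,110:420],None,fx=2.58,fy=2.58,interpolation=cv2.INTER_CUBIC);cv2.imwrite("pics/crop0.png",a)
for u,v in [(178,301),(228,268),(134,315),(374,200),(385,242),(366,218),(292,252),(345,248),(322,335),(475,290),(390,258)]:
    print((u,v),P[v,u].round(3))
Z=P[...,2];roi=np.zeros(Z.shape,bool);roi[185:290,260:415]=1
def rect(m,name):
    q=P[m][:,:2]; (cx,cy),(w,h),ang=cv2.minAreaRect((q*1000).astype(np.float32)); print(name,m.sum(),round(cx,1),round(cy,1),round(w,1),round(h,1),round(ang,1), P[m][:,2].mean().round(4))
rect(roi&(Z>.115),"books/high");rect(roi&(Z>.100)&(Z<.116)&(P[...,1]<-.02),"knob");rect(roi&(Z>.04)&(Z<.065)&(P[...,1]<-.0),"wheel")
rect(roi&(Z>.006)&(Z<.018),"base")
r2=np.zeros(Z.shape,bool);r2[280:325,150:210]=1
rect(r2&(Z>.085),"cradle+book")
rect(r2&(Z>.085)&(c["color"].min(2)>110),"pages")
m=(c["color"][...,0]>c["color"][...,2]+8)&(Z<.02)
for x in range(255,405,6): print(x,[ (v,round(float(Z[v,x]),3)) for v in (238,246,254)],P[246,x,:2].round(3))
E
```

```text
(178, 301) [0.444 0.321 0.108]
(228, 268) [0.521 0.223 0.069]
(134, 315) [0.412 0.425 0.068]
(374, 200) [ 0.673 -0.094  0.123]
(385, 242) [ 0.584 -0.121  0.107]
(366, 218) [ 0.642 -0.082  0.069]
(292, 252) [0.555 0.08  0.126]
(345, 248) [ 0.573 -0.036  0.073]
(322, 335) [0.379 0.01  0.029]
(475, 290) [ 0.484 -0.311  0.126]
(390, 258) [ 0.556 -0.139  0.051]
books/high 1045 583.2 39.0 179.9 305.3 63.7 0.1893
knob 251 615.6 -70.7 119.6 136.6 16.7 0.107
wheel 1534 604.9 -91.3 143.8 160.6 9.5 0.0503
base 2545 607.5 -20.0 245.5 362.7 1.6 0.0118
cradle+book 805 442.8 200.1 349.1 68.1 89.2 0.1235
pages 378 437.0 192.6 336.5 38.7 86.2 0.1338
255 [(238, -0.011), (246, 0.0), (254, -0.003)] [0.581 0.172]
261 [(238, 0.003), (246, 0.003), (254, -0.001)] [0.581 0.158]
267 [(238, 0.114), (246, 0.11), (254, 0.001)] [0.568 0.135]
273 [(238, -0.006), (246, 0.114), (254, 0.105)] [0.568 0.122]
279 [(238, 0.001), (246, 0.111), (254, 0.112)] [0.569 0.109]
285 [(238, 0.007), (246, 0.113), (254, 0.115)] [0.569 0.096]
291 [(238, 0.011), (246, 0.127), (254, 0.131)] [0.567 0.082]
297 [(238, 0.123), (246, 0.124)
[... 384 characters left out ...]
0.584 -0.01 ]
339 [(238, 0.084), (246, 0.099), (254, 0.098)] [ 0.574 -0.021]
345 [(238, 0.1), (246, 0.088), (254, 0.081)] [ 0.576 -0.035]
351 [(238, 0.009), (246, 0.02), (254, 0.099)] [ 0.584 -0.052]
357 [(238, 0.013), (246, 0.013), (254, 0.009)] [ 0.586 -0.066]
363 [(238, 0.041), (246, 0.03), (254, 0.015)] [ 0.584 -0.079]
369 [(238, 0.046), (246, 0.059), (254, 0.047)] [ 0.581 -0.09 ]
375 [(238, 0.11), (246, 0.049), (254, 0.052)] [ 0.582 -0.105]
381 [(238, 0.108), (246, 0.066), (254, 0.049)] [ 0.581 -0.117]
387 [(238, 0.107), (246, 0.07), (254, 0.048)] [ 0.58  -0.129]
393 [(238, 0.048), (246, 0.102), (254, 0.055)] [ 0.577 -0.139]
399 [(238, 0.056), (246, 0.059), (254, 0.044)] [ 0.582 -0.158]
```

View pics/crop0.png

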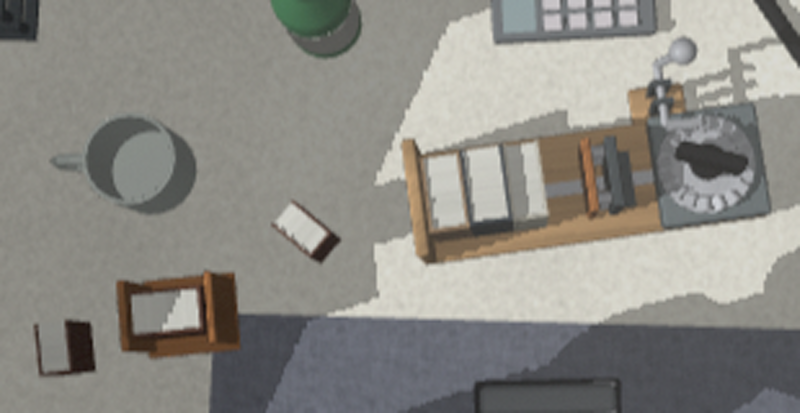

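The crop confirms it: the dictionary in the cradle, at crop (165,310), is clearly the largest of the three. The other two, at (305,230) and (65,345), are smaller. Next is one finer measurement of the rack yaw, knob, ball and book.

```bash
python3 - <<'E'
from h import *
c=dict(np.load("top0.npz"));P=pts(c);Z=P[...,2];g=c["color"].astype(int)
K=c["camera_matrix"];T=np.linalg.inv(c["view"]);print("cam",T[:3,3].round(3))
def ray(uv,z):
    d=np.c_[(np.array(uv)-[K[0,2],K[1,2]])/[K[0,0],K[1,1]],np.ones(len(uv))]@T[:3,:3].T
    return T[:3,3]+d*((z-T[2,3])/d[:,2])[:,None]
def comp(m,seed):
    n,l=cv2.connectedComponents(m.astype(np.uint8),connectivity=4);return l==l[seed[1],seed[0]]
def rect(m,name,z):
    v,u=np.where(m);q=ray(np.c_[u,v],z)[:,:2]*1000
    (cx,cy),(w,h),a=cv2.minAreaRect(q.astype(np.float32));print(name,m.sum(),np.round([cx,cy,w,h,a],1),"mean",q.mean(0).round(1));return q
dark=g.max(2)<70
k=rect(comp(dark&(Z>.07),(385,241)),"knob",.110)
w,V=np.linalg.eigh(np.cov(k.T));print("bar ang deg",np.degrees(np.arctan2(V[1,1],V[0,1])))
rect(comp((Z>.095)&(Z<.13),(374,200)),"ball",.115)
# base front(low-x) edge: last wood row per column
wood=(g[...,2]-g[...,0]>25)
E=[]
for u in range(290,358,3):
    v=max(v for v in range(240,295) if wood[v,u]); E.append((u,v+.5))
e=ray(E,.012)[:,:2]*1000;p=np.polyfit(e[:,1],e[:,0],1);print("front edge slope deg",np.degrees(np.arctan(p[0])),"x at y=0",p[1])
# plain gear head
hd=comp((Z>.036)&(Z<.064)&(np.mgrid[:480,:640][1]>358)&(np.mgrid[:480,:640][0]>218),(400,258));rect(hd,"head",.046)
pg=comp((g.min(2)>110)&(Z>.08),(190,296));rect(pg,"page",.106)
cr=np.zeros(Z.shape,bool);cr[280:325,150:210]=1;rect(cr&(Z>.09)&(Z<.115)&(g[...,2]-g[...,0]<25),"book",.106)
rect(comp(cr&(Z>.085)&(Z<.125),(178,301)),"cradle+book",.106)
bk=np.zeros(Z.shape,bool);bk[225:290,270:330]=1;rect(comp(bk&(Z>.09)&(Z<.14),(300,250)),"books",.125)
E
```

```text
cam [0.407 0.026 1.441]
knob 218 [ 585.1 -121.    59.3   20.7   77.4] mean [ 585.9 -121.1]
bar ang deg 77.75056014945102
ball 95 [674.7 -94.6  22.2  21.8   1. ] mean [674.9 -94.6]
front edge slope deg -9.513949345265841 x at y=0 517.1923026089047
head 1509 [ 588.  -126.    99.9   96.3    9.7] mean [ 585.9 -126.9]
page 281266 [ 608.9   20.4 1054.  1454.5    1.6] mean [600.1  12.4]
book 467 [440.5 333.6  47.6  73.5  11.4] mean [444.8 331.1]
cradle+book 792 [444.1 328.6  58.9  83.9   6.6] mean [444.6 328.9]
books 1603 [543.8  70.9  96.7 111.    2.1] mean [550.6  74.9]
```

Measured: rack yaw about 9.6°, knob axis at (585,-121), knob angle about 1.95 (as expected), ball at (674,-96), book at (444,329) with its thickness axis at about 6.6°. First move is to the pawl with the fingers shut.

Call:
apply_moves:
  rows:
    - {"xyz": [-688,-488,0],"turn": [0,0,1.08],"grip": 0}
    - {"xyz": [-688,-488,0],"turn": [0,0,1.08],"grip": 0}
    - {"xyz": [-688,-488,0],"turn": [0,0,1.08],"grip": 0}
    - {"xyz": [-688,-488,0],"turn": [0,0,1.08],"grip": 0}
    - {"xyz": [-688,-488,0],"turn": [0,0,1.08],"grip": 0}
    - {"xyz": [-688,-488,0],"turn": [0,0,1.08],"grip": 0}
    - {"xyz": [-688,-488,0],"turn": [0,0,1.08],"grip": 0}
    - {"xyz": [-688,-488,0],"turn": [0,0,1.08],"grip": 0}
    - {"xyz": [-688,-488,0],"turn": [0,0,1.08],"grip": 0}
    - {"xyz": [-688,-488,0],"turn": [0,0,1.08],"grip": 0}
    - {"xyz": [-688,-488,0],"turn": [0,0,1.08],"grip": 0}
    - {"xyz": [-688,-488,0],"turn": [0,0,1.08],"grip": 0}

```text
clock: 1.1
tcp_pos: [0.4777, 0.1406, 0.2095]
orientation: [-0.0, 0.645, 0.765, -0.0]
wrist_force: [1.2, 0.5, 0.3]
finger_gap: 0.0001
grip_force: 0.0
```

```bash
python3 - <<'E'
from h import *
s=env.get_state();print(s["clock"],s["tcp_pos"].round(4),rot(s).as_matrix().round(3).tolist(),np.round(s["joint_pos"],2),totool([.681,-.135,.209]).round(1))
E
```

```text
1.1 [0.4777 0.1406 0.2095] [[-0.169, 0.986, -0.0], [0.986, 0.169, 0.0], [0.0, -0.0, -1.0]] [ 0.12  0.16 -0.15  1.26  0.    1.53] [-306.   153.8    0.4]
```

Call:
apply_moves:
  rows:
    - {"xyz": [-306,154,0],"turn": [0,0,0],"grip": 0}
    - {"xyz": [-306,154,0],"turn": [0,0,0],"grip": 0}
    - {"xyz": [-306,154,0],"turn": [0,0,0],"grip": 0}
    - {"xyz": [-306,154,0],"turn": [0,0,0],"grip": 0}
    - {"xyz": [-306,154,0],"turn": [0,0,0],"grip": 0}
    - {"xyz": [-306,154,0],"turn": [0,0,0],"grip": 0}
    - {"xyz": [-306,154,0],"turn": [0,0,0],"grip": 0}
    - {"xyz": [-306,154,0],"turn": [0,0,0],"grip": 0}
    - {"xyz": [-306,154,0],"turn": [0,0,0],"grip": 0}
    - {"xyz": [-306,154,36],"turn": [0,0,0],"grip": 0}
    - {"xyz": [-306,154,72],"turn": [0,0,0],"grip": 0}
    - {"xyz": [-306,154,108],"turn": [0,0,0],"grip": 0}

```text
clock: 2.1
tcp_pos: [0.681, -0.1338, 0.1002]
orientation: [0.0, 0.645, 0.764, 0.0]
wrist_force: [-0.3, -0.1, -0.6]
finger_gap: 0.0004
grip_force: 0.0
```

Call:
apply_moves:
  rows:
    - {"xyz": [0,0,0],"turn": [0,0,0],"grip": 0}
    - {"xyz": [10,0,0],"turn": [0,0,0],"grip": 0}
    - {"xyz": [20,0,0],"turn": [0,0,0],"grip": 0}
    - {"xyz": [30,0,0],"turn": [0,0,0],"grip": 0}
    - {"xyz": [40,0,0],"turn": [0,0,0],"grip": 0}
    - {"xyz": [48,0,0],"turn": [0,0,0],"grip": 0}
    - {"xyz": [54,0,0],"turn": [0,0,0],"grip": 0}
    - {"xyz": [54,0,0],"turn": [0,0,0],"grip": 0}
    - {"xyz": [30,0,0],"turn": [0,0,0],"grip": 0}
    - {"xyz": [10,0,-30],"turn": [0,0,0],"grip": 0}
    - {"xyz": [10,0,-70],"turn": [0,0,0],"grip": 0}
    - {"xyz": [10,0,-100],"turn": [0,0,0],"grip": 0}

```text
clock: 3.1
tcp_pos: [0.679, -0.1247, 0.2036]
orientation: [0.0, 0.645, 0.764, 0.0]
wrist_force: [1.0, -0.7, 0.6]
finger_gap: -0.0001
grip_force: 0.0
```

```bash
python3 - <<'E'
from h import *
s=env.get_state();print(s["clock"],s["tcp_pos"].round(4))
c=imaging.read_camera("wrist");np.savez("w1.npz",**c);cv2.imwrite("pics/w1.png",c["color"])
P=pts(c)
c=imaging.read_camera("top");P=pts(c);m=(P[...,2]>.095)&(P[...,2]<.13)&(P[...,0]>.65)&(P[...,0]<.70)&(abs(P[...,1]+.08)<.06);print("top ball",m.sum(),P[m].mean(0).round(3))
E
```

```text
3.1 [ 0.679  -0.1247  0.2036]
top ball 0 [nan nan nan]<stdin>:5: RuntimeWarning: Mean of empty slice.
  ret = um.true_divide(
```

View pics/w1.png

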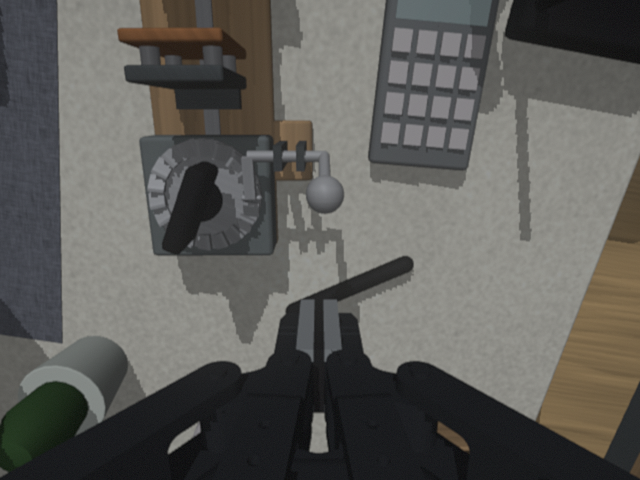

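The wrist view shows the ball at (325,195) still below, on the −y side of, its pivot at (325,157), so the pawl is not thrown. I'll measure the ball.

```bash
python3 - <<'E'
from h import *
c=dict(np.load("w1.npz"));P=pts(c)
s=env.get_state()
for u,v in [(325,193),(325,185),(325,205),(325,160),(190,190),(205,185),(180,235),(180,72)]: print((u,v),P[v,u].round(3))
m=np.zeros((480,640),bool);m[170:220,300:350]=1;m&=(P[...,2]>.095);print("ball",m.sum(),np.round((P[m].max(0)+P[m].min(0))/2,4),P[m].max(0).round(3))
b=(P[m].max(0)+P[m].min(0))/2
print("tool rel",totool(b).round(1), s["tcp_pos"].round(4))
E
```

```text
(325, 193) [ 0.677 -0.094  0.124]
(325, 185) [ 0.676 -0.09   0.123]
(325, 205) [ 0.678 -0.101  0.126]
(325, 160) [ 0.675 -0.08   0.079]
(190, 190) [ 0.594 -0.109  0.112]
(205, 185) [ 0.602 -0.105  0.105]
(180, 235) [ 0.59  -0.139  0.111]
(180, 72) [ 0.58  -0.041  0.1  ]
ball 1194 [ 0.6773 -0.079   0.2318] [ 0.689 -0.05   0.368]
tool rel [ 45.7   3.3 -23.1] [ 0.6821 -0.1248  0.2089]
```

Call:
apply_moves:
  rows:
    - {"xyz": [-10,0,35],"turn": [0,0,0],"grip": 0}
    - {"xyz": [-10,0,70],"turn": [0,0,0],"grip": 0}
    - {"xyz": [-10,0,105],"turn": [0,0,0],"grip": 0}
    - {"xyz": [-10,0,105],"turn": [0,0,0],"grip": 0}
    - {"xyz": [0,0,105],"turn": [0,0,0],"grip": 0}
    - {"xyz": [8,0,105],"turn": [0,0,0],"grip": 0}
    - {"xyz": [16,0,105],"turn": [0,0,0],"grip": 0}
    - {"xyz": [24,0,105],"turn": [0,0,0],"grip": 0}
    - {"xyz": [32,0,105],"turn": [0,0,0],"grip": 0}
    - {"xyz": [40,0,105],"turn": [0,0,0],"grip": 0}
    - {"xyz": [46,0,105],"turn": [0,0,0],"grip": 0}
    - {"xyz": [46,0,105],"turn": [0,0,0],"grip": 0}

```text
clock: 4.2
tcp_pos: [0.6732, -0.0759, 0.1016]
orientation: [0.003, 0.644, 0.765, 0.002]
wrist_force: [0.4, -0.5, -0.2]
finger_gap: -0.0001
grip_force: 0.0
```

```bash
python3 - <<'E'
from h import *
s=env.get_state();print(s["clock"],s["tcp_pos"].round(4),s["wrist_force"].round(1))
c=imaging.read_camera("wrist");np.savez("w2.npz",**c);cv2.imwrite("pics/w2.png",c["color"])
s=env.get_state();print(s["clock"],s["tcp_pos"].round(4),s["wrist_force"].round(1))
E
```

```text
4.2 [ 0.6732 -0.0759  0.1016] [ 0.4 -0.5 -0.2]
4.25 [ 0.6731 -0.0765  0.1006] [ 0.8 -0.2  0.8]
```

View pics/w2.png

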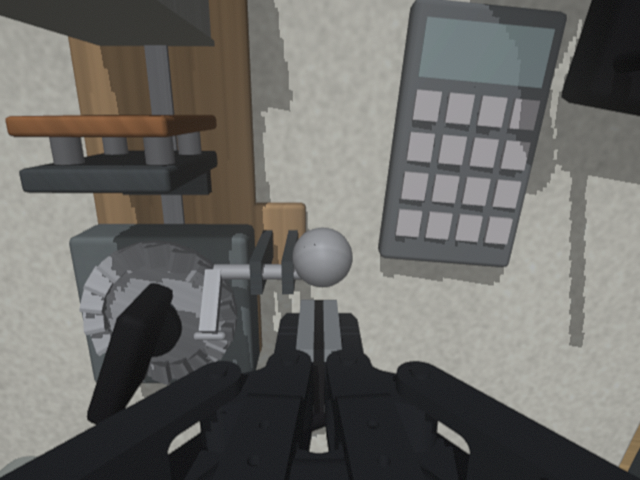

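The ball is now at (323,257), just past its pivot at (290,268). I'll push a little further and then retreat slowly.

Call:
apply_moves:
  rows:
    - {"xyz": [6,0,0],"turn": [0,0,0],"grip": 0}
    - {"xyz": [12,0,0],"turn": [0,0,0],"grip": 0}
    - {"xyz": [18,0,0],"turn": [0,0,0],"grip": 0}
    - {"xyz": [22,0,0],"turn": [0,0,0],"grip": 0}
    - {"xyz": [22,0,0],"turn": [0,0,0],"grip": 0}
    - {"xyz": [16,0,0],"turn": [0,0,0],"grip": 0}
    - {"xyz": [6,0,0],"turn": [0,0,0],"grip": 0}
    - {"xyz": [-20,0,0],"turn": [0,0,0],"grip": 0}
    - {"xyz": [-50,0,-10],"turn": [0,0,0],"grip": 0}
    - {"xyz": [-50,0,-50],"turn": [0,0,0],"grip": 0}
    - {"xyz": [-50,0,-90],"turn": [0,0,0],"grip": 1}
    - {"xyz": [-50,0,-100],"turn": [0,0,0],"grip": 1}

```text
clock: 5.25
tcp_pos: [0.682, -0.1281, 0.2037]
orientation: [0.004, 0.645, 0.764, 0.002]
wrist_force: [1.2, 1.0, 0.5]
finger_gap: 0.0229
grip_force: 0.0
```

```bash
python3 - <<'E'
from h import *
s=env.get_state();print(s["clock"],s["tcp_pos"].round(4))
c=imaging.read_camera("wrist");np.savez("w3.npz",**c);cv2.imwrite("pics/w3.png",c["color"])
P=pts(c);s=env.get_state();print(s["tcp_pos"].round(4))
m=(P[...,2]>.085)&(P[...,2]<.13)&(P[...,0]>.655)&(P[...,0]<.70)&(abs(P[...,1]+.08)<.06);print("ball",m.sum(),P[m].mean(0).round(3),P[m].min(0).round(3),P[m].max(0).round(3))
k=(P[...,2]>.102)&(P[...,2]<.117)&(np.hypot(P[...,0]-.585,P[...,1]+.121)<.045)
q=P[k][:,:2]*1000
print("knob",k.sum(),cv2.minAreaRect(q.astype(np.float32)),q.mean(0))
g=c["color"].max(2)<60
q=P[k&g][:,:2]*1000;print(cv2.minAreaRect(q.astype(np.float32)),totool([.585,-.121,.077]).round(1))
E
```

```text
5.25 [ 0.682  -0.1281  0.2037]
[ 0.6826 -0.1279  0.2039]
ball 1283 [ 0.677 -0.095  0.119] [ 0.666 -0.108  0.085] [ 0.689 -0.082  0.127]
knob 2123 ((589.95703125, -124.12324523925781), (59.16691589355469, 14.46539306640625), 76.51087188720703) [ 591.32487235 -122.71913026]
((589.9853515625, -124.12760162353516), (59.15886306762695, 14.454792976379395), 76.37515258789062) [ 23.8 -96.2 125.9]
```

View pics/w3.png

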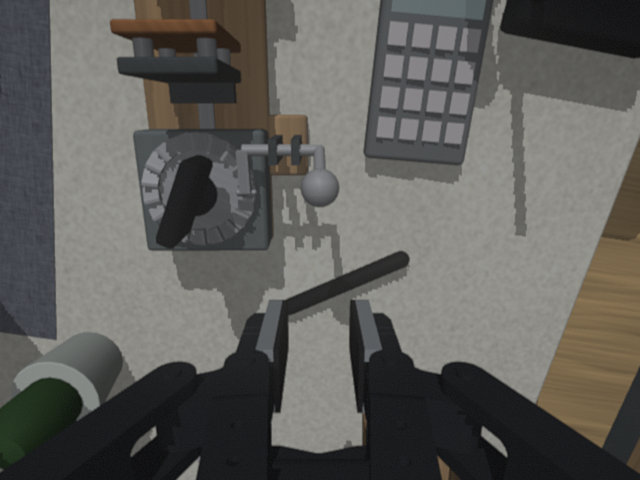

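```bash
python3 - <<'E'
from h import *
c=dict(np.load("w2.npz"));P=pts(c)
for u,v in [(323,240),(323,257),(323,275),(290,250),(320,310),(330,310),(180,125),(100,185)]: print((u,v),P[v,u].round(4))
m=np.zeros((480,640),bool);m[225:290,290:355]=1;m&=(P[...,2]>.09)&(P[...,2]<.14);print(m.sum(),P[m].min(0).round(3),P[m].max(0).round(3))
E
```

```text
(323, 240) [ 0.6688 -0.0457  0.1176]
(323, 257) [ 0.6696 -0.0507  0.1224]
(323, 275) [ 0.6708 -0.0577  0.1222]
(290, 250) [ 0.6567 -0.0738  0.0527]
(320, 310) [ 0.6708 -0.0648  0.1371]
(330, 310) [ 0.6744 -0.0649  0.1356]
(180, 125) [ 0.6026 -0.0161  0.0832]
(100, 185) [ 0.5784 -0.0431  0.1009]
2842 [ 0.658 -0.066  0.108] [ 0.682 -0.043  0.124]
```

The ball was clearly past upright at w2 (y about -54), so it most likely bounced back or slipped past the finger. I'll try again more slowly, with a shorter push, a hold and a slow retreat.

Call:
apply_moves:
  rows:
    - {"xyz": [-8,0,0],"turn": [0,0,0],"grip": 0}
    - {"xyz": [-8,0,0],"turn": [0,0,0],"grip": 0}
    - {"xyz": [-8,0,0],"turn": [0,0,0],"grip": 0}
    - {"xyz": [-8,0,25],"turn": [0,0,0],"grip": 0}
    - {"xyz": [-8,0,60],"turn": [0,0,0],"grip": 0}
    - {"xyz": [-8,0,98],"turn": [0,0,0],"grip": 0}
    - {"xyz": [-4,0,98],"turn": [0,0,0],"grip": 0}
    - {"xyz": [2,0,98],"turn": [0,0,0],"grip": 0}
    - {"xyz": [7,0,98],"turn": [0,0,0],"grip": 0}
    - {"xyz": [12,0,98],"turn": [0,0,0],"grip": 0}
    - {"xyz": [17,0,98],"turn": [0,0,0],"grip": 0}
    - {"xyz": [22,0,98],"turn": [0,0,0],"grip": 0}

```text
clock: 6.3
tcp_pos: [0.6781, -0.1058, 0.1022]
orientation: [0.003, 0.644, 0.765, 0.001]
wrist_force: [-0.0, -3.7, 9.5]
finger_gap: 0.0001
grip_force: 5.5
```

Call:
apply_moves:
  rows:
    - {"xyz": [4,0,0],"turn": [0,0,0],"grip": 0}
    - {"xyz": [8,0,0],"turn": [0,0,0],"grip": 0}
    - {"xyz": [12,0,0],"turn": [0,0,0],"grip": 0}
    - {"xyz": [15,0,0],"turn": [0,0,0],"grip": 0}
    - {"xyz": [18,0,0],"turn": [0,0,0],"grip": 0}
    - {"xyz": [21,0,0],"turn": [0,0,0],"grip": 0}
    - {"xyz": [23,0,0],"turn": [0,0,0],"grip": 0}
    - {"xyz": [23,0,0],"turn": [0,0,0],"grip": 0}
    - {"xyz": [23,0,0],"turn": [0,0,0],"grip": 0}
    - {"xyz": [19,0,0],"turn": [0,0,0],"grip": 0}
    - {"xyz": [14,0,0],"turn": [0,0,0],"grip": 0}
    - {"xyz": [9,0,0],"turn": [0,0,0],"grip": 0}

```text
clock: 7.3
tcp_pos: [0.6768, -0.0974, 0.1044]
orientation: [0.004, 0.644, 0.765, 0.001]
wrist_force: [-2.4, -2.9, 11.1]
finger_gap: 0.0
grip_force: 5.1
```

```bash
cat >> h.py <<'E'
def ball(n):
    c=imaging.read_camera("wrist");np.savez(n+".npz",**c);cv2.imwrite(f"pics/{n}.png",c["color"]);P=pts(c);s=env.get_state()
    m=(P[...,2]>.095)&(P[...,2]<.128)&(P[...,0]>.655)&(P[...,0]<.70)&(P[...,1]>-.12)&(P[...,1]<-.02);m[300:]=0
    print(s["clock"],"tcp",s["tcp_pos"].round(4),"F",s["wrist_force"].round(1),"ball",m.sum(),P[m].min(0).round(3) if m.any() else 0,P[m].max(0).round(3) if m.any() else 0)
    return c,P,s
E
python3 -c "
from h import *
ball('w4')"
```

```text
7.35 tcp [ 0.6771 -0.0987  0.1041] F [-1.9 -3.9 12.8] ball 2240 [ 0.664 -0.094  0.095] [ 0.687 -0.075  0.128]
```

View pics/w4.png

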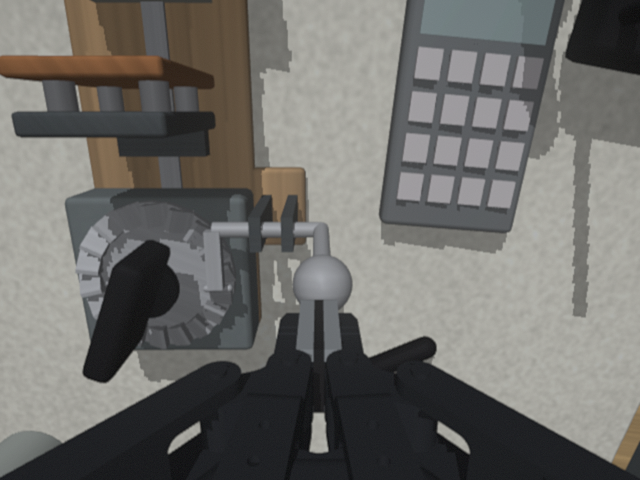

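```bash
python3 - <<'E'
from h import *
c,P,s=ball('w5')
from scipy.optimize import least_squares
m=np.zeros((480,640),bool);v,u=np.mgrid[:480,:640];m=(np.hypot(u-322,v-282)<24)&(v<296)&(P[...,2]>.1)
q=P[m];r=least_squares(lambda p:np.linalg.norm(q-p,axis=1)-.012,[.677,-.09,.112]);print(r.x.round(4),np.abs(r.fun).mean())
for uv in [(305,305),(335,305),(305,320),(320,300),(322,270),(322,290),(300,340),(345,340)]: print(uv,P[uv[1],uv[0]].round(3))
print(np.round(s["joint_pos"],3),rot(s).as_matrix().round(3).tolist())
E
```

```text
7.4 tcp [ 0.6771 -0.0985  0.104 ] F [-1.7 -3.  12.3] ball 2303 [ 0.664 -0.094  0.095] [ 0.687 -0.075  0.128]
[ 0.6759 -0.0892  0.1179] 0.001524407525252802
(305, 305) [ 0.669 -0.088  0.135]
(335, 305) [ 0.68  -0.087  0.134]
(305, 320) [ 0.67  -0.089  0.145]
(320, 300) [ 0.675 -0.087  0.132]
(322, 270) [ 0.674 -0.079  0.123]
(322, 290) [ 0.675 -0.085  0.127]
(300, 340) [ 0.669 -0.089  0.158]
(345, 340) [ 0.683 -0.091  0.151]
[-0.261  0.561  0.168  1.168 -0.002  1.141] [[-0.168, 0.986, 0.008], [0.986, 0.168, -0.004], [-0.006, 0.007, -1.0]]
```

```bash
python3 - <<'E'
from h import *
for n,t in [("w1",(.6821,-.1248,.2089)),("w2",(.6731,-.0765,.1006)),("w3",(.6826,-.1279,.2039))]:
    P=pts(dict(np.load(n+".npz")))
    for v in (296,298,300,302,304,308): print(n,v,((P[v,[306,312,330]]-t)*1000).round(0).tolist(), ((P[v,[278,362]]-t)*1000).round(0).tolist())
E
```

```text
w1 296 [[-0.0, -94.0, -208.0], [5.0, -89.0, -198.0], [21.0, -83.0, -193.0]] [[-27.0, -99.0, -209.0], [53.0, -85.0, -208.0]]
w1 298 [[-0.0, -92.0, -199.0], [5.0, -89.0, -196.0], [21.0, -85.0, -193.0]] [[-27.0, -100.0, -207.0], [54.0, -88.0, -210.0]]
w1 300 [[-10.0, 10.0, 22.0], [-8.0, 10.0, 21.0], [-2.0, 11.0, 21.0]] [[-26.0, -102.0, -208.0], [54.0, -89.0, -208.0]]
w1 302 [[-10.0, 11.0, 25.0], [-8.0, 10.0, 22.0], [-2.0, 12.0, 24.0]] [[-26.0, -104.0, -207.0], [54.0, -91.0, -208.0]]
w1 304 [[-10.0, 9.0, 24.0], [-8.0, 10.0, 25.0], [-2.0, 11.0, 25.0]] [[-26.0, -107.0, -208.0], [55.0, -93.0, -208.0]]
w1 308 [[-10.0, 10.0, 28.0], [-8.0, 10.0, 28.0], [-2.0, 12.0, 28.0]] [[-25.0, -111.0, -208.0], [55.0, -97.0, -208.0]]
w2 296 [[-1.0, -46.0, -99.0], [3.0, -46.0, -101.0], [16.0, -44.0, -100.0]] [[-20.0, -50.0, -100.0], [38.0, -41.0, -101.0]]
w2 298 [[-1.0, -48.0, -100.0], [4.0, -47.0, -100.0], [16.0, -46.0, -100.0]] [[-20.0, -51.0, -100.0], [38.0, -42.0, -100.0]]
w2 300 [[-7.0, 10.0, 27.0], [-5.0, 11.0, 27.0], [2.0, 12.0, 27.0]] [[-20.0, -53.0, -100.0], [38.0, -43.0, -100.0]]
w2 302 [[-7.0, 11.
[... 343 characters left out ...]
.0, -189.0], [9.0, -87.0, -188.0], [25.0, -84.0, -187.0]] [[-23.0, -99.0, -203.0], [57.0, -86.0, -203.0]]
w3 298 [[3.0, -89.0, -187.0], [9.0, -89.0, -188.0], [26.0, -87.0, -191.0]] [[-22.0, -101.0, -203.0], [58.0, -87.0, -202.0]]
w3 300 [[4.0, -92.0, -189.0], [9.0, -91.0, -187.0], [28.0, -96.0, -204.0]] [[-18.0, 8.0, 27.0], [12.0, 13.0, 25.0]]
w3 302 [[4.0, -94.0, -189.0], [10.0, -93.0, -187.0], [28.0, -97.0, -203.0]] [[-18.0, 8.0, 28.0], [12.0, 14.0, 29.0]]
w3 304 [[4.0, -95.0, -186.0], [10.0, -95.0, -189.0], [28.0, -100.0, -203.0]] [[-18.0, 8.0, 29.0], [12.0, 13.0, 30.0]]
w3 308 [[5.0, -101.0, -190.0], [12.0, -106.0, -203.0], [29.0, -104.0, -204.0]] [[-17.0, 8.0, 33.0], [11.0, 13.0, 34.0]]
```

The depth data show the shut finger ends about 22 mm behind the reported TCP. That means the finger was riding on top of the ball (tip at .104+.022, ball top at .124). I'll push 20 mm lower.

Call:
apply_moves:
  rows:
    - {"xyz": [0,0,-30],"turn": [0,0,0],"grip": 0}
    - {"xyz": [-25,0,-30],"turn": [0,0,0],"grip": 0}
    - {"xyz": [-48,0,-10],"turn": [0,0,0],"grip": 0}
    - {"xyz": [-48,0,17],"turn": [0,0,0],"grip": 0}
    - {"xyz": [-44,0,17],"turn": [0,0,0],"grip": 0}
    - {"xyz": [-36,0,17],"turn": [0,0,0],"grip": 0}
    - {"xyz": [-28,0,17],"turn": [0,0,0],"grip": 0}
    - {"xyz": [-20,0,17],"turn": [0,0,0],"grip": 0}
    - {"xyz": [-13,0,17],"turn": [0,0,0],"grip": 0}
    - {"xyz": [-7,0,17],"turn": [0,0,0],"grip": 0}
    - {"xyz": [-1,0,17],"turn": [0,0,0],"grip": 0}
    - {"xyz": [5,0,17],"turn": [0,0,0],"grip": 0}

```text
clock: 8.4
tcp_pos: [0.6737, -0.0905, 0.0823]
orientation: [0.0, 0.644, 0.765, 0.0]
wrist_force: [-0.0, -0.2, 0.6]
finger_gap: 0.0002
grip_force: 0.0
```

Call:
apply_moves:
  rows:
    - {"xyz": [5,0,0],"turn": [0,0,0],"grip": 0}
    - {"xyz": [10,0,0],"turn": [0,0,0],"grip": 0}
    - {"xyz": [10,0,0],"turn": [0,0,0],"grip": 0}
    - {"xyz": [10,0,0],"turn": [0,0,0],"grip": 0}
    - {"xyz": [4,0,0],"turn": [0,0,0],"grip": 0}
    - {"xyz": [-4,0,0],"turn": [0,0,0],"grip": 0}
    - {"xyz": [-20,0,0],"turn": [0,0,0],"grip": 0}
    - {"xyz": [-40,0,0],"turn": [0,0,0],"grip": 0}
    - {"xyz": [-40,0,-30],"turn": [0,0,0],"grip": 0}
    - {"xyz": [-40,0,-70],"turn": [0,0,0],"grip": 0.2}
    - {"xyz": [-40,0,-110],"turn": [0,0,0],"grip": 0.45}
    - {"xyz": [-40,0,-120],"turn": [0,0,0],"grip": 0.45}

```text
clock: 9.4
tcp_pos: [0.683, -0.1342, 0.2092]
orientation: [0.005, 0.645, 0.764, 0.002]
wrist_force: [0.7, -0.4, 1.5]
finger_gap: 0.036
grip_force: 0.0
```

```bash
python3 - <<'E'
from h import *
c,P,s=ball('w6')
k=(P[...,2]>.104)&(P[...,2]<.117)&(np.hypot(P[...,0]-.587,P[...,1]+.121)<.045)&(c["color"].max(2)<60)
q=(P[k][:,:2]*1000).astype(np.float32);print("knob",cv2.minAreaRect(q),s["finger_gap"])
print(rot(s).as_matrix().round(3).tolist())
for v in (298,300,302): print(((P[v,250:400:6]-s["tcp_pos"])*1000).round(0)[:,2])
E
```

```text
9.45 tcp [ 0.6834 -0.1341  0.2092] F [0.2 1.2 2. ] ball 1309 [ 0.658 -0.067  0.095] [ 0.682 -0.043  0.124]
knob ((590.0636596679688, -124.14637756347656), (59.056182861328125, 14.300114631652832), 76.4325180053711) 0.03831902477321851
[[-0.167, 0.986, 0.011], [0.986, 0.167, -0.004], [-0.005, 0.01, -1.0]]
[-208. -209. -208. -209. -208. -208. -194. -192. -192. -193. -195. -209.
 -208. -210. -209. -208. -209. -209. -209. -208. -209. -209. -209. -207.
 -208.]
[-208. -210. -210. -209. -208. -208. -192. -192. -193. -195. -210. -209.
 -209. -208. -210. -209. -208. -208. -209. -208. -209. -209. -209. -209.
 -209.]
[-209.   28.   29.   28. -208. -208. -193. -192. -194. -207. -208. -208.
 -209. -208. -208. -208. -208. -210. -208. -209.   28.   28.   30. -208.
 -209.]
```

The pawl is thrown: the ball is now at (670,-55), on the book side. Next I grip the knob and turn it back.

Call:
apply_moves:
  rows:
    - {"xyz": [27,-40,0],"turn": [0,0,0.12],"grip": 0.38}
    - {"xyz": [27,-80,0],"turn": [0,0,0.24],"grip": 0.38}
    - {"xyz": [27,-92,0],"turn": [0,0,0.36],"grip": 0.38}
    - {"xyz": [27,-92,20],"turn": [0,0,0.39],"grip": 0.38}
    - {"xyz": [27,-92,50],"turn": [0,0,0.39],"grip": 0.38}
    - {"xyz": [27,-92,80],"turn": [0,0,0.39],"grip": 0.38}
    - {"xyz": [27,-92,80],"turn": [0,0,0.39],"grip": 0.38}

```text
clock: 10.03
tcp_pos: [0.581, -0.1201, 0.1156]
orientation: [-0.004, 0.781, 0.625, -0.003]
wrist_force: [-0.8, 0.1, -0.2]
finger_gap: 0.0326
grip_force: 0.0
```

```bash
python3 - <<'E'
from h import *
c,P,s=ball('w7')
k=(P[...,2]>.100)&(P[...,2]<.118)&(np.hypot(P[...,0]-.587,P[...,1]+.121)<.06)
q=P[k];t=rot(s).inv().apply((q-s["tcp_pos"])*1000);print("rel tool",t.min(0).round(1),t.max(0).round(1),cv2.minAreaRect(t[:,:2].astype(np.float32)),s["finger_gap"])
m=(P[...,2]>.14)&(P[...,2]<.2);t=rot(s).inv().apply((P[m]-s["tcp_pos"])*1000);print("finger",t.min(0),t.max(0))
E
```

```text
10.0833 tcp [ 0.5823 -0.1203  0.1185] F [0.5 0.2 0.3] ball 3538 [ 0.658 -0.067  0.095] [ 0.681 -0.043  0.124]
rel tool [-31.5   1.    5.9] [27.8 15.4 18.4] ((-1.860177993774414, 8.273197174072266), (59.27195739746094, 14.060531616210938), 0.6830986142158508) 0.03236266119622858
finger [-13.32690658 -54.30202398 -81.845975  ] [ 13.98867569  51.87554904 -21.44242246]
```

View pics/w7.png

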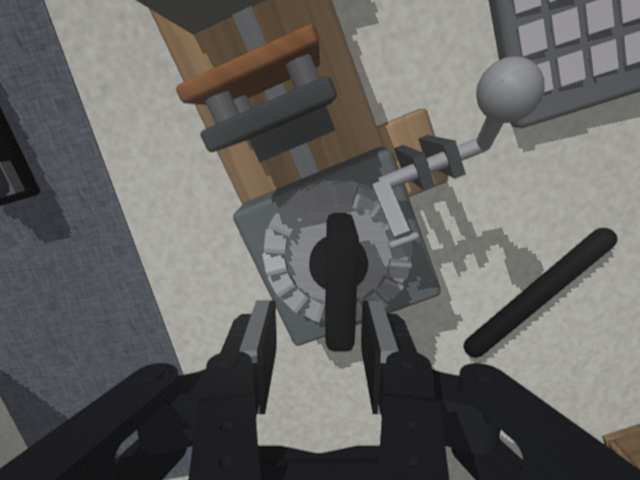

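The wrist view shows the bar upright in the image at (340,212–350), parallel to the pads and 8 mm off centre. I'll correct that, go down and grip.

Call:
apply_moves:
  rows:
    - {"xyz": [-2,8,0],"turn": [0,0,0],"grip": 0.38}
    - {"xyz": [-2,8,25],"turn": [0,0,0],"grip": 0.38}
    - {"xyz": [-2,8,48],"turn": [0,0,0],"grip": 0.38}
    - {"xyz": [-2,8,50],"turn": [0,0,0],"grip": 0.38}
    - {"xyz": [-2,8,50],"turn": [0,0,0],"grip": 0}
    - {"xyz": [-2,8,50],"turn": [0,0,0],"grip": 0}
    - {"xyz": [-2,8,50],"turn": [0,0,0],"grip": 0}
    - {"xyz": [-2,8,50],"turn": [0,0,0],"grip": 0}
    - {"xyz": [-2,8,50],"turn": [0,0,0],"grip": 0}
  force: 40

```text
clock: 10.83
tcp_pos: [0.5908, -0.1237, 0.0729]
orientation: [-0.001, 0.781, 0.625, -0.001]
wrist_force: [-6.3, -0.0, -2.5]
finger_gap: 0.0129
grip_force: 40.3
```

Call:
apply_moves:
  rows:
    - {"xyz": [0,0,0],"turn": [0,0,-0.1],"grip": 0}
    - {"xyz": [0,0,0],"turn": [0,0,-0.2],"grip": 0}
    - {"xyz": [0,0,0],"turn": [0,0,-0.3],"grip": 0}
    - {"xyz": [0,0,0],"turn": [0,0,-0.4],"grip": 0}
    - {"xyz": [0,0,0],"turn": [0,0,-0.5],"grip": 0}
    - {"xyz": [0,0,0],"turn": [0,0,-0.6],"grip": 0}
    - {"xyz": [0,0,0],"turn": [0,0,-0.7],"grip": 0}
    - {"xyz": [0,0,0],"turn": [0,0,-0.8],"grip": 0}
    - {"xyz": [0,0,0],"turn": [0,0,-0.9],"grip": 0}
    - {"xyz": [0,0,0],"turn": [0,0,-1.0],"grip": 0}
    - {"xyz": [0,0,0],"turn": [0,0,-1.02],"grip": 0}
    - {"xyz": [0,0,0],"turn": [0,0,-1.02],"grip": 0}

```text
clock: 11.83
tcp_pos: [0.5901, -0.1239, 0.0729]
orientation: [-0.002, 0.376, 0.927, -0.001]
wrist_force: [-8.5, -1.3, -1.1]
finger_gap: 0.0129
grip_force: 40.4
```

Call:
apply_moves:
  rows:
    - {"xyz": [0,0,0],"turn": [0,0,0],"grip": 0}
    - {"xyz": [0,0,0],"turn": [0,0,0],"grip": 0.35}
    - {"xyz": [0,0,0],"turn": [0,0,0],"grip": 0.35}
    - {"xyz": [0,0,0],"turn": [0,0,0],"grip": 0.35}
    - {"xyz": [0,0,-30],"turn": [0,0,0],"grip": 0.35}
    - {"xyz": [0,0,-70],"turn": [0,0,0],"grip": 0.35}
    - {"xyz": [0,0,-110],"turn": [0,0,0.1],"grip": 0.2}
    - {"xyz": [0,0,-120],"turn": [0,0,0.2],"grip": 0}
    - {"xyz": [0,0,-120],"turn": [0,0,0.3],"grip": 0}
    - {"xyz": [0,0,-120],"turn": [0,0,0.4],"grip": 0}
    - {"xyz": [0,0,-120],"turn": [0,0,0.5],"grip": 0}
    - {"xyz": [0,0,-120],"turn": [0,0,0.6],"grip": 0}

```text
clock: 12.83
tcp_pos: [0.5936, -0.1239, 0.1934]
orientation: [0.001, 0.635, 0.773, 0.001]
wrist_force: [-0.3, 1.0, -0.3]
finger_gap: -0.0001
grip_force: 0.0
```

```bash
cat >> h.py <<'E'
def knob(c,P):
    k=(P[...,2]>.102)&(P[...,2]<.118)&(np.hypot(P[...,0]-.590,P[...,1]+.124)<.04)&(c["color"].max(2)<70)
    q=(P[k][:,:2]*1000);w,V=np.linalg.eigh(np.cov(q.T));a=np.degrees(np.arctan2(V[1,1],V[0,1]));kn=np.radians((9.6-a)%180)
    print("knob",k.sum(),q.mean(0).round(1),"bar deg",round(a,1),"knob rad",round(kn,3),"or",round(kn-np.pi,2))
E
python3 - <<'E'
from h import *
c,P,s=ball('w8');knob(c,P);print(rot(s).as_matrix().round(3).tolist(),np.round(s["joint_pos"],2))
E
```

```text
12.8833 tcp [ 0.5935 -0.1238  0.1932] F [-0.1  0.5  0.7] ball 1416 [ 0.658 -0.068  0.095] [ 0.681 -0.043  0.123]
knob 2058 [ 589.1 -122.8] bar deg 135.6 knob rad 0.942 or -2.2
[[-0.19, 0.982, 0.003], [0.982, 0.19, -0.001], [-0.001, 0.003, -1.0]] [-0.34  0.38  0.1   1.29  0.    1.04]
```

Knob is at 0.94 rad with the pawl off. Now I push the ball back from the +y side.

Call:
apply_moves:
  rows:
    - {"xyz": [30,29,0],"turn": [0,0,0],"grip": 0}
    - {"xyz": [60,58,0],"turn": [0,0,0],"grip": 0}
    - {"xyz": [90,88,0],"turn": [0,0,0],"grip": 0}
    - {"xyz": [92,88,15],"turn": [0,0,0],"grip": 0}
    - {"xyz": [92,88,50],"turn": [0,0,0],"grip": 0}
    - {"xyz": [92,88,85],"turn": [0,0,0],"grip": 0}
    - {"xyz": [92,88,110],"turn": [0,0,0],"grip": 0}
    - {"xyz": [90,88,110],"turn": [0,0,0],"grip": 0}
    - {"xyz": [82,88,110],"turn": [0,0,0],"grip": 0}
    - {"xyz": [74,88,110],"turn": [0,0,0],"grip": 0}
    - {"xyz": [66,88,110],"turn": [0,0,0],"grip": 0}
    - {"xyz": [60,88,110],"turn": [0,0,0],"grip": 0}

```text
clock: 13.88
tcp_pos: [0.669, -0.0493, 0.0846]
orientation: [0.002, 0.633, 0.774, 0.001]
wrist_force: [0.2, -0.3, 0.8]
finger_gap: -0.0001
grip_force: 0.1
```

Call:
apply_moves:
  rows:
    - {"xyz": [-6,0,0],"turn": [0,0,0],"grip": 0}
    - {"xyz": [-11,0,0],"turn": [0,0,0],"grip": 0}
    - {"xyz": [-16,0,0],"turn": [0,0,0],"grip": 0}
    - {"xyz": [-20,0,0],"turn": [0,0,0],"grip": 0}
    - {"xyz": [-20,0,0],"turn": [0,0,0],"grip": 0}
    - {"xyz": [-14,0,0],"turn": [0,0,0],"grip": 0}
    - {"xyz": [0,0,0],"turn": [0,0,0],"grip": 0}
    - {"xyz": [20,0,0],"turn": [0,0,0],"grip": 0}
    - {"xyz": [20,0,-35],"turn": [0,0,0],"grip": 0}
    - {"xyz": [20,0,-75],"turn": [0,0,0],"grip": 0}
    - {"xyz": [-10,0,-105],"turn": [0,0,0],"grip": 0}
    - {"xyz": [-40,0,-120],"turn": [0,0,0],"grip": 0.5}

```text
clock: 14.88
tcp_pos: [0.676, -0.0833, 0.2071]
orientation: [0.002, 0.631, 0.776, 0.002]
wrist_force: [1.2, -1.2, 0.3]
finger_gap: 0.0106
grip_force: 0.0
```

```bash
python3 - <<'E'
from h import *
c,P,s=ball('w9');knob(c,P);print(rot(s).as_matrix().round(3).tolist(),np.round(s["joint_pos"],2))
print("to cradle",totool([.444,.329,.20]).round(1))
E
```

```text
14.9333 tcp [ 0.6781 -0.091   0.2086] F [ 2.  -3.6  3. ] ball 1085 [ 0.665 -0.108  0.095] [ 0.689 -0.085  0.127]
knob 1904 [ 590.5 -122.2] bar deg 135.7 knob rad 0.942 or -2.2
[[-0.198, 0.98, 0.01], [0.98, 0.198, -0.005], [-0.007, 0.009, -1.0]] [-0.25  0.53  0.37  1.4  -0.    1.12]
to cradle [ 458.  -146.4    4. ]
```

The pawl is back in the teeth: ball at (677,-96), knob 0.94. On to the cradle.

Call:
apply_moves:
  rows:
    - {"xyz": [458,-146,0],"turn": [0,0,0.08],"grip": 0.8}
    - {"xyz": [458,-146,0],"turn": [0,0,0.08],"grip": 0.8}
    - {"xyz": [458,-146,0],"turn": [0,0,0.08],"grip": 0.8}
    - {"xyz": [458,-146,0],"turn": [0,0,0.08],"grip": 0.8}
    - {"xyz": [458,-146,0],"turn": [0,0,0.08],"grip": 0.8}
    - {"xyz": [458,-146,0],"turn": [0,0,0.08],"grip": 0.8}
    - {"xyz": [458,-146,0],"turn": [0,0,0.08],"grip": 0.8}
    - {"xyz": [458,-146,0],"turn": [0,0,0.08],"grip": 0.8}
    - {"xyz": [458,-146,0],"turn": [0,0,0.08],"grip": 0.8}
    - {"xyz": [458,-146,0],"turn": [0,0,0.08],"grip": 0.8}
    - {"xyz": [458,-146,0],"turn": [0,0,0.08],"grip": 0.8}
    - {"xyz": [458,-146,0],"turn": [0,0,0.08],"grip": 0.8}

```text
clock: 15.93
tcp_pos: [0.4365, 0.3373, 0.2016]
orientation: [-0.001, 0.662, 0.75, 0.0]
wrist_force: [0.4, -0.6, 0.4]
finger_gap: 0.0682
grip_force: 0.0
```

Call:
apply_moves:
  rows:
    - {"xyz": [0,0,0],"turn": [0,0,0],"grip": 0.8}
    - {"xyz": [0,0,0],"turn": [0,0,0],"grip": 0.8}

```text
clock: 16.1
tcp_pos: [0.4385, 0.3351, 0.2014]
orientation: [-0.0, 0.662, 0.75, -0.0]
wrist_force: [1.0, 0.3, -0.7]
finger_gap: 0.0684
grip_force: 0.0
```

```bash
python3 - <<'E'
from h import *
c,P,s=ball('w10');print(rot(s).as_matrix().round(3).tolist(),np.round(s["joint_pos"],2))
print("to cradle",totool([.444,.329,.20]).round(1))
m=(P[...,2]>.08)&(P[...,2]<.12)&(np.hypot(P[...,0]-.444,P[...,1]-.329)<.07)
t=rot(s).inv().apply((P-s["tcp_pos"]).reshape(-1,3)*1000).reshape(P.shape)
print("all",cv2.minAreaRect(t[m][:,:2].astype(np.float32)))
b=m&(c["color"].max(2).astype(int)-c["color"].min(2)<50);n,l,st,ce=cv2.connectedComponentsWithStats(b.astype(np.uint8))
i=1+np.argmax(st[1:,4]);print("pages",st[i],cv2.minAreaRect(t[l==i][:,:2].astype(np.float32)),P[l==i].mean(0))
E
```

```text
16.15 tcp [0.4394 0.3341 0.2014] F [ 0.6 -0.2 -0.4] ball 0 0 0
[[-0.122, 0.993, -0.0], [0.993, 0.122, -0.0], [-0.0, -0.0, -1.0]] [ 0.5   0.27 -0.03  1.27 -0.    1.95]
to cradle [-5.6  3.9  1.4]
all ((-5.4449310302734375, 6.05583381652832), (59.93187713623047, 80.19070434570312), 89.54130554199219)
pages [ 283  178   95  122 7347] ((-5.392364501953125, 6.059412002563477), (59.57372283935547, 80.35226440429688), 89.25824737548828) [0.44552075 0.33632892 0.10315008]
```

View pics/w10.png

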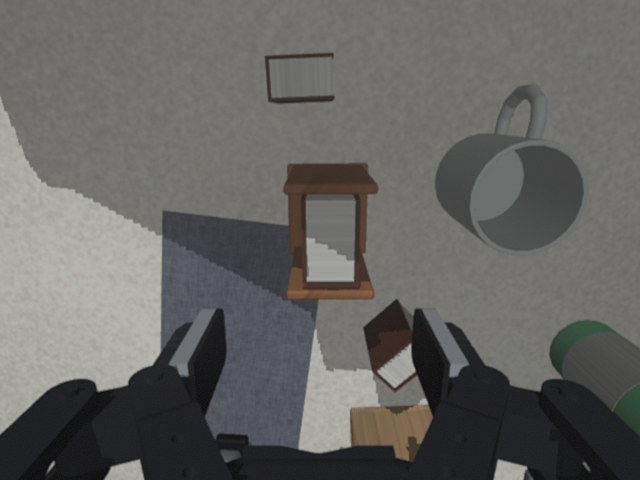

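The wrist view shows the dictionary's pages at (305–356, 193–290) inside the cradle, square to the tool and off by (-5, 6) mm. I'll go down and grip across the covers.

Call:
apply_moves:
  rows:
    - {"xyz": [-5,6,30],"turn": [0,0,0],"grip": 0.8}
    - {"xyz": [-5,6,65],"turn": [0,0,0],"grip": 0.8}
    - {"xyz": [-5,6,100],"turn": [0,0,0],"grip": 0.8}
    - {"xyz": [-5,6,130],"turn": [0,0,0],"grip": 0.8}
    - {"xyz": [-5,6,151],"turn": [0,0,0],"grip": 0.8}
    - {"xyz": [-5,6,151],"turn": [0,0,0],"grip": 0.8}
    - {"xyz": [-5,6,151],"turn": [0,0,0],"grip": 0}
    - {"xyz": [-5,6,151],"turn": [0,0,0],"grip": 0}
    - {"xyz": [-5,6,151],"turn": [0,0,0],"grip": 0}
    - {"xyz": [-5,6,151],"turn": [0,0,0],"grip": 0}
    - {"xyz": [-5,6,151],"turn": [0,0,0],"grip": 0}
    - {"xyz": [-5,6,151],"turn": [0,0,0],"grip": 0}
  force: 40

```text
clock: 17.15
tcp_pos: [0.4487, 0.3296, 0.0527]
orientation: [0.001, 0.663, 0.748, 0.002]
wrist_force: [-0.3, -2.1, 6.6]
finger_gap: 0.0372
grip_force: 44.0
```

Call:
apply_moves:
  rows:
    - {"xyz": [0,0,-15],"turn": [0,0,0],"grip": 0}
    - {"xyz": [0,0,-45],"turn": [0,0,0],"grip": 0}
    - {"xyz": [0,0,-85],"turn": [0,0,0],"grip": 0}
    - {"xyz": [0,0,-125],"turn": [0,0,0],"grip": 0}
    - {"xyz": [-10,-5,-130],"turn": [0,0,-0.12],"grip": 0}
    - {"xyz": [-40,-15,-130],"turn": [0,0,-0.24],"grip": 0}
    - {"xyz": [-75,-25,-130],"turn": [0,0,-0.36],"grip": 0}
    - {"xyz": [-110,-38,-130],"turn": [0,0,-0.48],"grip": 0}
    - {"xyz": [-140,-50,-130],"turn": [0,0,-0.6],"grip": 0}
    - {"xyz": [-174,-60,-130],"turn": [0,0,-0.72],"grip": 0}
    - {"xyz": [-174,-60,-130],"turn": [0,0,-0.84],"grip": 0}
    - {"xyz": [-174,-60,-130],"turn": [0,0,-0.96],"grip": 0}

```text
clock: 18.15
tcp_pos: [0.4079, 0.1474, 0.1811]
orientation: [0.0, 0.242, 0.97, 0.0]
wrist_force: [0.7, 0.0, -2.2]
finger_gap: 0.0374
grip_force: 43.3
```

Call:
apply_moves:
  rows:
    - {"xyz": [0,0,0],"turn": [0,0,-0.12],"grip": 0}
    - {"xyz": [0,0,0],"turn": [0,0,-0.24],"grip": 0}
    - {"xyz": [0,0,30],"turn": [0,0,-0.36],"grip": 0}
    - {"xyz": [0,0,60],"turn": [0,0,-0.48],"grip": 0}
    - {"xyz": [0,0,85],"turn": [0,0,-0.6],"grip": 0}
    - {"xyz": [0,0,100],"turn": [0,0,-0.65],"grip": 0}
    - {"xyz": [0,0,100],"turn": [0,0,-0.65],"grip": 0}
    - {"xyz": [0,0,100],"turn": [0,0,-0.65],"grip": 0}

```text
clock: 18.82
tcp_pos: [0.4077, 0.1491, 0.0805]
orientation: [-0.001, -0.079, 0.997, 0.0]
wrist_force: [0.2, 0.4, -1.9]
finger_gap: 0.0379
grip_force: 43.3
```

```bash
python3 - <<'E'
from h import *
s=env.get_state();print(s["clock"],s["tcp_pos"].round(4),s["wrist_force"].round(1),s["finger_gap"],rot(s).as_matrix().round(3).tolist())
E
```

```text
18.8167 [0.4077 0.1491 0.0805] [ 0.2  0.4 -1.9] 0.03788380843400948 [[-0.988, -0.157, -0.002], [-0.157, 0.988, -0.0], [0.002, 0.0, -1.0]]
```

Call:
apply_moves:
  rows:
    - {"xyz": [0,0,15],"turn": [0,0,0],"grip": 0}
    - {"xyz": [0,0,26],"turn": [0,0,0],"grip": 0}
    - {"xyz": [0,0,32],"turn": [0,0,0],"grip": 0}
    - {"xyz": [0,0,34],"turn": [0,0,0],"grip": 0}
    - {"xyz": [0,0,34],"turn": [0,0,0],"grip": 0}

```text
clock: 19.23
tcp_pos: [0.409, 0.1493, 0.0473]
orientation: [0.0, -0.079, 0.997, 0.0]
wrist_force: [0.1, 0.2, -2.2]
finger_gap: 0.0376
grip_force: 43.3
```

Call:
apply_moves:
  rows:
    - {"xyz": [0,0,2],"turn": [0,0,0],"grip": 0}
    - {"xyz": [0,0,3],"turn": [0,0,0],"grip": 0}
    - {"xyz": [0,0,3],"turn": [0,0,0],"grip": 0}

```text
clock: 19.48
tcp_pos: [0.4099, 0.1489, 0.0464]
orientation: [0.002, -0.079, 0.997, -0.0]
wrist_force: [-4.9, -3.8, 14.8]
finger_gap: 0.0375
grip_force: 43.6
```

Call:
apply_moves:
  rows:
    - {"xyz": [0,0,1],"turn": [0,0,0],"grip": 0}
    - {"xyz": [0,0,1],"turn": [0,0,0],"grip": 0.7}
    - {"xyz": [0,0,1],"turn": [0,0,0],"grip": 0.7}
    - {"xyz": [0,0,1],"turn": [0,0,0],"grip": 0.7}
    - {"xyz": [0,0,1],"turn": [0,0,0],"grip": 0.7}
    - {"xyz": [0,0,-30],"turn": [0,0,0],"grip": 0.8}
    - {"xyz": [0,0,-70],"turn": [0,0,0],"grip": 0.95}
    - {"xyz": [0,0,-110],"turn": [0,0,0.12],"grip": 1}
    - {"xyz": [0,0,-130],"turn": [0,0,0.24],"grip": 1}
    - {"xyz": [0,0,-130],"turn": [0,0,0.36],"grip": 1}
    - {"xyz": [0,0,-130],"turn": [0,0,0.48],"grip": 1}
    - {"xyz": [0,0,-130],"turn": [0,0,0.6],"grip": 1}

```text
clock: 20.48
tcp_pos: [0.409, 0.1493, 0.1743]
orientation: [0.001, 0.222, 0.975, 0.0]
wrist_force: [-0.5, -0.3, -0.8]
finger_gap: 0.0855
grip_force: 0.0
```

Call:
apply_moves:
  rows:
    - {"xyz": [0,0,0],"turn": [0,0,0.12],"grip": 1}
    - {"xyz": [0,0,0],"turn": [0,0,0.24],"grip": 1}
    - {"xyz": [0,0,0],"turn": [0,0,0.36],"grip": 1}
    - {"xyz": [0,0,0],"turn": [0,0,0.48],"grip": 1}
    - {"xyz": [0,0,0],"turn": [0,0,0.6],"grip": 1}
    - {"xyz": [0,0,0],"turn": [0,0,0.72],"grip": 1}
    - {"xyz": [0,0,0],"turn": [0,0,0.84],"grip": 1}
    - {"xyz": [0,0,0],"turn": [0,0,0.96],"grip": 1}
    - {"xyz": [0,0,0],"turn": [0,0,0.97],"grip": 1}
    - {"xyz": [0,0,0],"turn": [0,0,0.97],"grip": 1}

```text
clock: 21.32
tcp_pos: [0.4084, 0.1491, 0.1736]
orientation: [-0.0, 0.647, 0.762, -0.0]
wrist_force: [0.6, -0.3, 0.0]
finger_gap: 0.0859
grip_force: 0.0
```

```bash
python3 - <<'E'
from h import *
c,P,s=ball('w11');print(rot(s).as_matrix().round(3).tolist(),np.round(s["joint_pos"],2),s["finger_gap"])
t=rot(s).inv().apply((P-s["tcp_pos"]).reshape(-1,3)*1000).reshape(P.shape)
m=(P[...,2]>.09)&(P[...,2]<.108)&(np.hypot(P[...,0]-.409,P[...,1]-.149)<.07)
print("book top",m.sum(),cv2.minAreaRect(t[m][:,:2].astype(np.float32)),P[m][:,2].mean())
m=(P[...,2]>.085)&(P[...,2]<.14)&(np.abs(P[...,0]-.55)<.06)&(np.abs(P[...,1]-.05)<.1);print(m.sum())
E
```

```text
21.3667 tcp [0.4085 0.1492 0.1736] F [0.  1.2 0.3] ball 0 0 0
[[-0.162, 0.987, -0.0], [0.987, 0.162, 0.0], [0.0, -0.0, -1.0]] [ 0.17  0.06 -0.36  1.15  0.    1.57] 0.08544787256782266
book top 6324 ((-1.735330581665039, -0.1513824462890625), (38.89405059814453, 60.063716888427734), 0.08032339811325073) 0.09816843231757243
10159
```

Call:
apply_moves:
  rows:
    - {"xyz": [-2,0,35],"turn": [0,0,0],"grip": 1}
    - {"xyz": [-2,0,70],"turn": [0,0,0],"grip": 1}
    - {"xyz": [-2,0,100],"turn": [0,0,0],"grip": 1}
    - {"xyz": [-2,0,118],"turn": [0,0,0],"grip": 1}
    - {"xyz": [-2,0,118],"turn": [0,0,0],"grip": 1}
    - {"xyz": [-2,0,118],"turn": [0,0,0],"grip": 0.5}
    - {"xyz": [-2,0,118],"turn": [0,0,0],"grip": 0.5}
    - {"xyz": [-2,0,118],"turn": [0,0,0],"grip": 0.4}
    - {"xyz": [-2,0,118],"turn": [0,0,0],"grip": 0.4}
    - {"xyz": [-2,0,118],"turn": [0,0,0],"grip": 0.4}
  force: 40

```text
clock: 22.2
tcp_pos: [0.4102, 0.1474, 0.0573]
orientation: [0.001, 0.648, 0.761, 0.001]
wrist_force: [-1.7, -0.2, 6.1]
finger_gap: 0.059
grip_force: 44.4
```

```bash
python3 - <<'E'
from h import *
s=env.get_state();print(s["clock"],s["tcp_pos"].round(4),s["wrist_force"].round(1),s["finger_gap"],s["grip_force"])
# rack geometry from wrist views w8,w9 (rack frame guess origin knob - 115*Y)
a=np.radians(9.6);X=np.array([np.cos(a),np.sin(a)]);Y=np.array([-np.sin(a),np.cos(a)])
o=np.array([.5900,-.1236])+.115*Y;print("origin",o)
for n in ("w11","w10","w6","w1"):
    P=pts(dict(np.load(n+".npz")));d=P[...,:2]-o;x=d@X*1000;y=d@Y*1000;z=P[...,2]*1000
    m=(z>106)&(z<136)&(abs(x)<45)&(y>20)&(y<115);h=np.histogram(y[m],np.arange(20,60,2))
    m2=m&(y<60); print(n,"row y hist",h[0].tolist(),"x range",np.percentile(x[m2],[1,99]).round(1) if m2.any() else 0)
    m=(z>20)&(z<98)&(abs(x)<25)&(y>15)&(y<45);
    if m.any(): print("   cover face y",np.percentile(y[m],[5,25,50,75]).round(1))
    m=(z>94)&(z<104)&(abs(x)<40)&(y<0)&(y>-60)
    if m.any(): print("   plate/bookend top y",np.percentile(y[m],[2,50,98]).round(1),"x",np.percentile(x[m],[2,98]).round(1))
E
```

```text
22.2 [0.4102 0.1474 0.0573] [-1.7 -0.2  6.1] 0.059007004495398516 44.393627643585205
origin [ 0.57082159 -0.01021046]
w11 row y hist [0, 0, 0, 0, 0, 0, 0, 0, 0, 0, 0, 0, 0, 0, 0, 0, 0, 0, 0] x range 0
w10 row y hist [0, 0, 0, 0, 0, 0, 0, 0, 0, 0, 0, 0, 0, 0, 0, 0, 0, 0, 0] x range 0
w6 row y hist [0, 0, 0, 0, 0, 0, 0, 0, 0, 0, 0, 0, 0, 0, 0, 0, 0, 0, 0] x range 0
   plate/bookend top y [-37.4 -27.8  -8.2] x [-28.9  29.3]
w1 row y hist [0, 0, 0, 0, 0, 0, 0, 0, 0, 0, 0, 0, 0, 0, 0, 0, 0, 0, 0] x range 0
   plate/bookend top y [-37.3 -27.7  -7.8] x [-28.8  29.3]
```

The book is gripped across spine and fore-edge. The plate position in the earlier views matches the rack frame to within 1–2 mm. I'll lift it and carry it over the gap.

Call:
apply_moves:
  rows:
    - {"xyz": [0,0,-15],"turn": [0,0,0],"grip": 0.4}
    - {"xyz": [0,0,-50],"turn": [0,0,0],"grip": 0.4}
    - {"xyz": [0,0,-90],"turn": [0,0,0],"grip": 0.4}
    - {"xyz": [0,0,-130],"turn": [0,0,0],"grip": 0.4}
    - {"xyz": [0,0,-155],"turn": [0,0,0],"grip": 0.4}
    - {"xyz": [-30,22,-155],"turn": [0,0,0],"grip": 0.4}
    - {"xyz": [-60,45,-155],"turn": [0,0,0],"grip": 0.4}
    - {"xyz": [-90,68,-155],"turn": [0,0,0],"grip": 0.4}
    - {"xyz": [-120,90,-155],"turn": [0,0,0],"grip": 0.4}
    - {"xyz": [-150,113,-155],"turn": [0,0,0],"grip": 0.4}
    - {"xyz": [-176,133,-155],"turn": [0,0,0],"grip": 0.4}
    - {"xyz": [-176,133,-155],"turn": [0,0,0],"grip": 0.4}

```text
clock: 23.2
tcp_pos: [0.5727, -0.01, 0.21]
orientation: [0.002, 0.65, 0.76, 0.0]
wrist_force: [1.5, 0.5, -0.9]
finger_gap: 0.0589
grip_force: 44.8
```

```bash
python3 - <<'E'
from h import *
c,P,s=ball('w12');print(rot(s).as_matrix().round(3).tolist(),s["finger_gap"])
a=np.radians(9.6);X=np.array([np.cos(a),np.sin(a)]);Y=np.array([-np.sin(a),np.cos(a)]);o=np.array([.5708,-.0102])
d=s["tcp_pos"][:2]-o;print("tcp rack",d@X*1000,d@Y*1000)
def R(P):
    d=P[...,:2]-o;return d@X*1000,d@Y*1000,P[...,2]*1000
x,y,z=R(P)
m=(z>105)&(z<136)&(abs(x)<45)&(y>20)&(y<115)
if m.any(): print("row y",np.percentile(y[m],[.5,2,50,98]).round(1),"x",np.percentile(x[m],[1,99]).round(1))
m=(z>150)&(z<262)&(abs(x)<40)&(abs(y)<60);print("book/fingers",m.sum(), np.percentile(y[m],[2,50,90,98]).round(1),np.percentile(z[m],[2,98]).round(0))
t=imaging.read_camera("top");P=pts(t);x,y,z=R(P)
m=(z>94)&(z<108)&(abs(x)<28)&(y<-12)&(y>-70);print("plate top-cam",m.sum(),np.percentile(y[m],[5,50,95]).round(1) if m.any() else 0)
E
```

```text
23.25 tcp [ 0.5702 -0.0079  0.21  ] F [ 0.1  1.  -3. ] ball 0 0 0
[[-0.156, 0.988, 0.0], [0.988, 0.156, -0.0], [-0.0, 0.0, -1.0]] 0.058916930951142574
tcp rack -0.2436210689495284 2.419623161811391
row y [ 29.3  30.9  74.8 113.5] x [-32.1  29.8]
book/fingers 31354 [-17.   10.9  19.5  19.8] [165. 259.]
plate top-cam 0 0
```

View pics/w12.png

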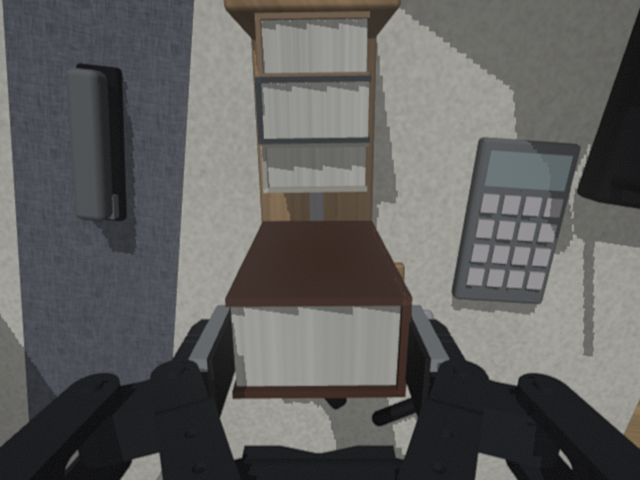

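The wrist view shows the book upright in the gripper (pages at 235–400, 305–388) above the gap. The row's last cover is at about (315,192), rack y 30, and the book's near face is at 19.8, so it needs about 4 mm more.

Call:
apply_moves:
  rows:
    - {"xyz": [2,0,10],"turn": [0,0,0],"grip": 0.4}
    - {"xyz": [2,0,20],"turn": [0,0,0],"grip": 0.4}
    - {"xyz": [2,0,20],"turn": [0,0,0],"grip": 0.4}

```text
clock: 23.55
tcp_pos: [0.5655, -0.0021, 0.1881]
orientation: [-0.002, 0.648, 0.762, -0.001]
wrist_force: [0.0, -0.4, -3.9]
finger_gap: 0.059
grip_force: 44.8
```

```bash
python3 - <<'E'
from h import *
c,P,s=ball('w13')
a=np.radians(9.6);X=np.array([np.cos(a),np.sin(a)]);Y=np.array([-np.sin(a),np.cos(a)]);o=np.array([.5708,-.0102])
d=s["tcp_pos"][:2]-o;print("tcp rack",d@X*1000,d@Y*1000)
d=P[...,:2]-o;x,y,z=d@X*1000,d@Y*1000,P[...,2]*1000
m=(z>140)&(z<235)&(abs(x)<20)&(y>10)&(y<40);print("face",[ (round(float(y[q].max()),1),round(float(np.median(y[q])),1)) for q in (m&(z<165),m&(z>180)&(z<200),m&(z>205)&(z<225)) if q.any()])
m=(z>105)&(z<136)&(abs(x)<45)&(y>20)&(y<115);print("row y",np.percentile(y[m],[.5,2]).round(1))
E
```

```text
23.6 tcp [ 0.5659 -0.0022  0.1891] F [-0.1 -0.5 -2.9] ball 0 0 0
tcp rack -3.527733355481911 8.714195109613101
face [(28.9, 28.3), (29.1, 28.2), (29.0, 28.2)]
row y [28.3 29.6]
```

Call:
apply_moves:
  rows:
    - {"xyz": [-4,3,0],"turn": [0,0,0],"grip": 0.4}
    - {"xyz": [-4,3,0],"turn": [0,0,0],"grip": 0.4}
    - {"xyz": [-4,3,15],"turn": [0,0,0],"grip": 0.4}
    - {"xyz": [-4,3,33],"turn": [0,0,0],"grip": 0.4}
    - {"xyz": [-4,3,51],"turn": [0,0,0],"grip": 0.4}
    - {"xyz": [-4,3,70],"turn": [0,0,0],"grip": 0.4}
    - {"xyz": [-4,3,88],"turn": [0,0,0],"grip": 0.4}
    - {"xyz": [-4,3,103],"turn": [0,0,0],"grip": 0.4}
    - {"xyz": [-4,3,112],"turn": [0,0,0],"grip": 0.4}
    - {"xyz": [-4,3,116],"turn": [0,0,0],"grip": 0.4}
    - {"xyz": [-4,3,118],"turn": [0,0,0],"grip": 0.4}
    - {"xyz": [-4,3,118],"turn": [0,0,0],"grip": 0.4}

```text
clock: 24.6
tcp_pos: [0.5719, -0.0069, 0.0731]
orientation: [0.0, 0.648, 0.761, 0.0]
wrist_force: [0.3, 0.4, -2.3]
finger_gap: 0.0592
grip_force: 44.9
```

Call:
apply_moves:
  rows:
    - {"xyz": [0,0,2],"turn": [0,0,0],"grip": 0.4}
    - {"xyz": [0,0,3],"turn": [0,0,0],"grip": 0.4}
    - {"xyz": [0,0,4],"turn": [0,0,0],"grip": 0.4}
    - {"xyz": [0,0,4],"turn": [0,0,0],"grip": 0.4}

```text
clock: 24.93
tcp_pos: [0.572, -0.007, 0.0695]
orientation: [0.001, 0.648, 0.761, 0.0]
wrist_force: [-0.3, 0.6, 1.6]
finger_gap: 0.0584
grip_force: 45.2
```

Call:
apply_moves:
  rows:
    - {"xyz": [0,0,1],"turn": [0,0,0],"grip": 0.4}
    - {"xyz": [0,0,1],"turn": [0,0,0],"grip": 0.9}
    - {"xyz": [0,0,1],"turn": [0,0,0],"grip": 0.9}
    - {"xyz": [0,0,1],"turn": [0,0,0],"grip": 0.9}
    - {"xyz": [0,0,-20],"turn": [0,0,0],"grip": 0.9}
    - {"xyz": [0,0,-55],"turn": [0,0,0],"grip": 0.9}
    - {"xyz": [0,0,-95],"turn": [0,0,0],"grip": 0.9}
    - {"xyz": [0,0,-130],"turn": [0,0,0],"grip": 0.6}
    - {"xyz": [-40,0,-130],"turn": [0,0,0],"grip": 0.38}
    - {"xyz": [-80,0,-130],"turn": [0,0,0],"grip": 0.38}
    - {"xyz": [-115,0,-130],"turn": [0,0,0],"grip": 0.38}
    - {"xyz": [-115,0,-130],"turn": [0,0,0],"grip": 0.38}

```text
clock: 25.93
tcp_pos: [0.5911, -0.1263, 0.1985]
orientation: [0.002, 0.65, 0.76, -0.0]
wrist_force: [1.2, -0.3, -0.6]
finger_gap: 0.0324
grip_force: 0.0
```

```bash
cat >> h.py <<'E'
_a=np.radians(9.6);X=np.array([np.cos(_a),np.sin(_a)]);Y=np.array([-np.sin(_a),np.cos(_a)]);o=np.array([.5708,-.0102])
def rk(P):
    d=P[...,:2]-o;return d@X*1000,d@Y*1000,P[...,2]*1000
def look(n):
    c,P,s=ball(n);knob(c,P);x,y,z=rk(P)
    m=(z>105)&(z<118)&(abs(x)<45)&(y>-25)&(y<29)
    print("book top",m.sum(),cv2.minAreaRect(np.c_[x[m],y[m]].astype(np.float32)) if m.any() else 0,z[m].mean())
    m=(z>94)&(z<104)&(abs(x)<40)&(y<-5)&(y>-70)
    if m.any(): print("plate/bookend y",np.percentile(y[m],[2,50,98]).round(1))
    print("tcp->knob tool",totool([.590,-.1236,.068],s).round(1),"tool y deg",np.degrees(np.arctan2(*rot(s).as_matrix()[[1,0],1])).round(1),"q6",s["joint_pos"][5].round(2))
E
python3 -c "
from h import *
look('w14')"
```

```text
25.9833 tcp [ 0.5902 -0.1236  0.1982] F [ 0.  -0.1 -0.2] ball 1305 [ 0.665 -0.108  0.095] [ 0.687 -0.085  0.127]
knob 2003 [ 589.2 -123. ] bar deg 135.6 knob rad 0.942 or -2.2
book top 7028 ((0.4225959777832031, 0.07338905334472656), (32.65126419067383, 59.98284149169922), 89.66471099853516) 110.11735953393816
plate/bookend y [-51.5 -30.  -16. ]
tcp->knob tool [ 1.000e-01 -2.000e-01  1.302e+02] tool y deg 8.9 q6 1.08
```

The book stands in the gap with the pawl in. Now I grip the knob.

Call:
apply_moves:
  rows:
    - {"xyz": [0,0,0],"turn": [0,0,-0.12],"grip": 0.38}
    - {"xyz": [0,0,0],"turn": [0,0,-0.24],"grip": 0.38}
    - {"xyz": [0,0,0],"turn": [0,0,-0.36],"grip": 0.38}
    - {"xyz": [0,0,20],"turn": [0,0,-0.48],"grip": 0.38}
    - {"xyz": [0,0,40],"turn": [0,0,-0.6],"grip": 0.38}
    - {"xyz": [0,0,50],"turn": [0,0,-0.64],"grip": 0.38}
    - {"xyz": [0,0,80],"turn": [0,0,-0.64],"grip": 0.38}
    - {"xyz": [0,0,110],"turn": [0,0,-0.64],"grip": 0.38}
    - {"xyz": [0,0,125],"turn": [0,0,-0.64],"grip": 0.38}
    - {"xyz": [0,0,125],"turn": [0,0,-0.64],"grip": 0}
    - {"xyz": [0,0,125],"turn": [0,0,-0.64],"grip": 0}
    - {"xyz": [0,0,125],"turn": [0,0,-0.64],"grip": 0}
  force: 40

```text
clock: 26.98
tcp_pos: [0.586, -0.1198, 0.0714]
orientation: [-0.004, 0.376, 0.927, -0.001]
wrist_force: [-4.9, -4.3, -14.6]
finger_gap: 0.0128
grip_force: 42.5
```

Call:
apply_moves:
  rows:
    - {"xyz": [0,0,0],"turn": [0,0,0],"grip": 0}
    - {"xyz": [0,0,0],"turn": [0,0,0],"grip": 0}
    - {"xyz": [0,0,0],"turn": [0,0,0.08],"grip": 0}
    - {"xyz": [0,0,0],"turn": [0,0,0.16],"grip": 0}
    - {"xyz": [0,0,0],"turn": [0,0,0.24],"grip": 0}
    - {"xyz": [0,0,0],"turn": [0,0,0.32],"grip": 0}
    - {"xyz": [0,0,0],"turn": [0,0,0.4],"grip": 0}
    - {"xyz": [0,0,0],"turn": [0,0,0.48],"grip": 0}
    - {"xyz": [0,0,0],"turn": [0,0,0.56],"grip": 0}
    - {"xyz": [0,0,0],"turn": [0,0,0.64],"grip": 0}
    - {"xyz": [0,0,0],"turn": [0,0,0.7],"grip": 0}
    - {"xyz": [0,0,0],"turn": [0,0,0.7],"grip": 0}

```text
clock: 27.98
tcp_pos: [0.5898, -0.1181, 0.0715]
orientation: [-0.002, 0.671, 0.741, 0.001]
wrist_force: [6.4, 2.1, -21.3]
finger_gap: 0.0131
grip_force: 41.6
```

```bash
python3 -c "
from h import *
look('w15')"
```

```text
28.0333 tcp [ 0.5898 -0.1181  0.0715] F [  6.3   2.6 -21.3] ball 1694 [ 0.665 -0.095  0.095] [ 0.686 -0.084  0.122]
knob 6849 [ 589.2 -119. ] bar deg 95.5 knob rad 1.642 or -1.5
book top 8596 ((0.38035011291503906, -7.8885979652404785), (11.553906440734863, 60.55369186401367), 89.55328369140625) 110.61140958882866
plate/bookend y [-41.6 -21.1 -13.1]
tcp->knob tool [-5.5 -0.3  3.5] tool y deg 5.8 q6 1.14
```

Call:
apply_moves:
  rows:
    - {"xyz": [0,0,0],"turn": [0,0,0.08],"grip": 0}
    - {"xyz": [0,0,0],"turn": [0,0,0.16],"grip": 0}
    - {"xyz": [0,0,0],"turn": [0,0,0.24],"grip": 0}
    - {"xyz": [0,0,0],"turn": [0,0,0.3],"grip": 0}
    - {"xyz": [0,0,0],"turn": [0,0,0.36],"grip": 0}
    - {"xyz": [0,0,0],"turn": [0,0,0.42],"grip": 0}
    - {"xyz": [0,0,0],"turn": [0,0,0.48],"grip": 0}
    - {"xyz": [0,0,0],"turn": [0,0,0.54],"grip": 0}
    - {"xyz": [0,0,0],"turn": [0,0,0.6],"grip": 0}
    - {"xyz": [0,0,0],"turn": [0,0,0.66],"grip": 0}
    - {"xyz": [0,0,0],"turn": [0,0,0.7],"grip": 0}
    - {"xyz": [0,0,0],"turn": [0,0,0.7],"grip": 0}

```text
clock: 29.03
tcp_pos: [0.5939, -0.1191, 0.0716]
orientation: [0.0, 0.884, 0.467, 0.003]
wrist_force: [17.6, 0.6, -30.2]
finger_gap: 0.0128
grip_force: 40.7
```

Call:
apply_moves:
  rows:
    - {"xyz": [0,0,0],"turn": [0,0,0],"grip": 0}
    - {"xyz": [0,0,0],"turn": [0,0,-0.03],"grip": 0}
    - {"xyz": [0,0,0],"turn": [0,0,-0.05],"grip": 0}
    - {"xyz": [0,0,0],"turn": [0,0,-0.05],"grip": 0.36}
    - {"xyz": [0,0,0],"turn": [0,0,-0.05],"grip": 0.36}
    - {"xyz": [0,0,0],"turn": [0,0,-0.05],"grip": 0.36}
    - {"xyz": [0,0,-30],"turn": [0,0,-0.05],"grip": 0.36}
    - {"xyz": [0,0,-70],"turn": [0,0,-0.15],"grip": 0.36}
    - {"xyz": [0,0,-110],"turn": [0,0,-0.27],"grip": 0.36}
    - {"xyz": [0,0,-130],"turn": [0,0,-0.39],"grip": 0.36}
    - {"xyz": [0,0,-130],"turn": [0,0,-0.51],"grip": 0.36}
    - {"xyz": [0,0,-130],"turn": [0,0,-0.63],"grip": 0.36}

```text
clock: 30.03
tcp_pos: [0.5912, -0.1208, 0.2081]
orientation: [0.003, 0.694, 0.72, 0.001]
wrist_force: [0.1, -0.2, -1.1]
finger_gap: 0.0306
grip_force: 0.0
```

```bash
python3 -c "
from h import *
look('w16')"
```

```text
30.0833 tcp [ 0.5905 -0.1206  0.2068] F [ 0.4 -0.7 -0.4] ball 1217 [ 0.666 -0.11   0.095] [ 0.688 -0.087  0.126]
knob 1836 [ 589.9 -122.8] bar deg 59.7 knob rad 2.267 or -0.87
book top 6926 ((-0.9293193817138672, 9.729783058166504), (62.39592361450195, 38.106346130371094), 0.0015934648690745234) 110.14429178442839
plate/bookend y [-33.1 -23.6  -9.2]
tcp->knob tool [ -2.7  -1.2 138.8] tool y deg 2.4 q6 1.2
```

Knob at the 2.28 click, pawl in, book square at rack (-1, 10), plate pressed about 6 mm. Handing in.

```bash
python3 -c "
from h import *
print(ticket.hand_in())"
```

```text
the job is handed in; nothing more can be done
None
```

I stood the dictionary upright and square against the row, put the pawl back in the teeth and turned the knob to its 2.28 click, which presses the sprung plate in by about 6 mm. I handed the job in at about 30 s; the hand-in returned no verdict.

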